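Dip-check the steam oven's tank with the gauge rod

ROBOT

A 7-joint arm with a two-finger parallel gripper is mounted at the origin on the work surface. World frame = base frame: x ahead of the robot, y to its left, z up, the work surface at z = 0. Lengths are in m, angles in rad, forces in N, time in s.
With the tool pointing down it reaches from about 0.4 to 0.85 m from the base axis. Payload 10.4 kg.
Tool frame: the origin (TCP) lies on the centre line of the jaws, within the pads' length; the fingertips stand 11 mm ahead of it and the grasp point (between the pads) lies 8 mm behind it (tip_reach is the distance from the TCP to the fingertips, in m); z points along the fingers, y is the line along which they close (so a half turn about z gives the same grasp; the last joint's range is limited). The gripper opens to 85 mm and grips with 20 to 120 N. Pads are 22 mm wide; open, the fingers measure 114 mm over their backs; the gripper's body (76 mm by 85 mm) begins 54 mm behind the grasp point. The pads swing forward as they close: fully open they stand 13 mm farther back than shut.
Start: joints at [-1.303, 0.332, -0.065, 1.46, 0.022, 1.35, -0.088], TCP at [0.179, 0.599, 0.242] pointing down, gripper open.
Joint ranges: [-2.6, 2.6], [-0.5, 2.12], [-1.47, 1.34], [0.16, 2.42], [-1.27, 4.41], [0.06, 2.06], [-2.6, 2.6]. Speed limits (rad/s): [2.22, 2.22, 2.79, 2.79, 3.14, 3.14, 3.14].

INTERFACE

Orientations are given as a unit quaternion [x, y, z, w].
In Python, from workcell import get_obs, camera, hand_in, tip_reach gives the robot as it stands. The module is installed in compiled form; this text tells all that it offers.
- The arm moves only by the tool move_arm, never from a script. Its argument "plan" is a list of rows, each an object with "delta_pos": the shift along the tool's x, y, z in fractions of the full range, 1 being 1 m, a list of three; "turn": the turn, a rotation vector about the tool's x, y, z in a scale on which 1.0 is 90 degrees, a list of three; "fingers": the closure, from 0 (fully open) to 1 (shut). A call has 1 to 12 rows; each row is the pose to reach, as a shift and turn from the pose commanded when the call began, along the tool's axes at that moment; what a row does not reach only later rows make up. A row lasts 1/8 s, in which the tool goes at most 62.5 mm and 10.7 degrees, less where a joint would pass 70% of its speed; a pose out of reach is approached as far as the arm can. A call with a gripper value outside its range is refused whole. The fingers move at their own pace and stop on an object; "force" is the grip in N (left out, the last holds). Time passes only in rows, so rows that repeat a pose let the fingers close. It gives the time, the measured TCP pose, the force, the opening and the grip force at its end, in the units of the state.
- get_obs(): the state, without advancing time (a new reading comes with each control period).
- camera(name): name is "side" or "top"; returns a dict with "color" (384x512x3 uint8, red, green, blue), "range_z" (384x512 float32, m along the optical axis (not along the pixel's ray), 0 where there is no reading), "fx", "fy", "cx", "cy" (pixels), "R" (3x3) and "t" (3): a world point X has camera coordinates R X + t. Camera axes: x right, y down, z forward; pixel columns grow to the right and rows downward; lengths in m; the calibration is good to about 2 mm. A picture is of the moment at which its call begins.
- hand_in(): hands the job in; it is judged then, once.
The state is a dict: "clock": time; "joint_pos": joint angles; "joint_velocities": joint speeds; "tau": joint torques, N m; "position": TCP position; "ee_rot": TCP orientation; "ft_force": force on the tool from outside, world axes, zero at the start; "torque": the same for the moment, N m; "grip_width": opening from 0.0 (shut) to 1.0 (fully open); "grasp_force": force on a finger pad.
Only numpy, scipy, OpenCV 4.12 (cv2) and the standard library are available. Lean on these libraries where they do the work, as an engineer would, in place of code of your own. Each camera call takes 0.05 s, during which the arm holds its last target. There are 200 camera calls.

TASK

Take the red-handled gauge rod from its cradle, slide it into the blue guide tube on the tank until its collar stops against the mouth, without forcing it, then draw it right out again. Finish by holding the rod still and level with its tip over the middle of the white reading plate, about a hand's breadth (8 to 10 cm) above it: the program ends while the gripper still holds the rod there, touching nothing else. Never let the rod touch the worktop, and leave the other things on the table where they are.

Things in the scene. Friction and masses are not known exactly. Their poses are not given: they have to be found in the camera images.
- rod: gauge rod, 0.10 to 0.17 kg, 220 long, starts level in its cradle. Origin on the axis at the collar face nearest the tip; +x along the axis from tip to handle, +z up in the cradle. x -120 to 0: steel shaft, 10 mm diameter (last 10 mm taper to 4), red, green and black bands near the tip. x 0 to 8: brass collar, 38 mm diameter. x 8 to 100: red flat-sided handle, 16 wide (y), 20 high (z)
- rod_tip (a point): the tip of the rod, on its axis 120 mm from the collar's stop face (rod frame x=-120)
- rod_grip (a point): where to grip the handle: on the rod's axis at rod x=+42, 75 mm above the table while in the cradle; the fingers close across the 16 mm width (rod y); 25 mm clear to collar and cradle post from the fingers. The rod's centre of mass lies about 20 mm from here towards the collar
- guide: blue guide tube fixed in the tank. Origin at the centre of its mouth, 135 mm above the table; +x points out of the mouth along the axis, 35 degrees above level, roughly away from the robot; y level. Outer diameter 22 mm, bore 14, flaring over the last 14 mm to 32 outside, about 24 inside. The rod enters along -x; fully home the collar rests on the rim (tip at x=-120). Nothing lies beneath the tip
- tank: fixed steel water tank of a steam oven, 160 (x) x 220 (y) x 120 high, origin under its centre; the guide tube stands about 50 mm out of its +x face, near the top; the mouth's centre is at tank frame (125, 0, 135)
- cradle: fixed grey cradle in which the rod starts, axes parallel to the rod's: base 210 (x) x 70 (y) x 12, origin under its centre; slotted posts 36 mm wide, 12 long at x=-86 (under the shaft, cheeks up to 84) and x=+86 (under the end of the handle, cheeks up to 79). The slots are open upwards: lift the rod straight up
- plate: fixed reading plate, 100 x 100 x 10 mm high, white with a black edge and black scale ticks, origin under its centre
- timer: loose bystander, leave alone: white kitchen timer, 65 x 70 x 22, origin under its centre
- bowl: loose bystander, leave alone: steel bowl, 120 across, 50 high, origin under its centre
- cutter: loose bystander, leave alone: steel biscuit-cutter ring, 64 across, 30 high, origin under its centre
- spatula: loose bystander, leave alone: wooden spatula lying flat, about 250 to 300 long, low
- jar: loose bystander, leave alone: amber jar with white cap, 66 across, 80 high, origin under its centre
- probe: loose bystander, leave alone: yellow food thermometer lying flat: head 50 x 36 x 24 with a thin steel spike 105 long; not the gauge rod
- cup: loose bystander, leave alone: white ceramic cup, 60 across, 65 high, origin under its centre
- table: the fixed white worktop, its surface at z=0
Mind the look-alikes: they are no part of the job. There is more than one size of the plate; the one meant has the size given above.

How it is judged:
By the outcome, as a careful person would: the job done as asked, in the order asked, and still so for the second after the job is handed in, while the arm keeps its last pose, push and grip.
It also fails if it takes over 64 s, if anything falls off the work surface, if the arm or the gripper's body presses on something with over 40 N, if the wrist force passes 120 N, or if a joint passes its speed limit or range.

## Working session

There is one attempt and no reset: what is moved stays moved. The work goes in short steps, Python scripts to look and compute and a tool call to move; the robot and the scene stay as the last step left them, time stands still between calls to the robot, and variables do not carry over. Pictures are saved under pics/ and viewed, at most 10 in all, crops included, and the job is handed in when it is done.

Besides the shell and the picture viewer there is one more tool, called after "Call:" by a JSON object that holds its "fn" and its "kwargs". move_arm: Moves the arm, as the interface text tells. Its arguments: {"type":"object","properties":{"plan":{"type":"array","items":{"type":"object","properties":{"delta_pos":{"type":"array","items":{"type":"number"}},"turn":{"type":"array","items":{"type":"number"}},"fingers":{"type":"number"}}}},"force":{"type":"number"}},"required":["plan"]}

```bash
mkdir -p pics
cat > h.py <<'E'
import numpy as np, cv2
from workcell import get_obs, camera, hand_in, tip_reach
from scipy.spatial.transform import Rotation as Ro
def world(c,u,v,z=None):
    u=np.asarray(u,float);v=np.asarray(v,float)
    d=np.stack([(u-c['cx'])/c['fx'],(v-c['cy'])/c['fy'],np.ones_like(u)],-1)
    R=np.array(c['R']);t=np.array(c['t']);o=-R.T@t;dw=d@R
    if z is not None: s=(z-o[2])/dw[...,2]
    else: s=c['range_z'][v.astype(int),u.astype(int)]
    return o+dw*np.asarray(s)[...,None]
def proj(c,X):
    p=np.atleast_2d(X)@np.array(c['R']).T+c['t'];return np.c_[p[:,0]/p[:,2]*c['fx']+c['cx'],p[:,1]/p[:,2]*c['fy']+c['cy']]
def save(n,im): cv2.imwrite('pics/'+n,im[...,::-1])
E
python3 - <<'E'
from h import *
for n in('top','side'):
    c=camera(n);save(n+'0.png',cv2.resize(c['color'],(768,576)));np.savez(n+'0.npz',**c)
    print(n,c['fx'],c['cx'],c['cy'],np.round(c['R'],3).tolist(),np.round(-np.array(c['R']).T@c['t'],3))
o=get_obs();print({k:np.round(v,3).tolist() for k,v in o.items()},tip_reach)
E
```

```text
top 469.14047789518713 253.7381261811482 188.31224389412318 [[-0.03, -0.999, -0.028], [-0.991, 0.033, -0.131], [0.131, 0.024, -0.991]] [ 0.32  -0.028  1.587]
side 448.427977835059 267.027302666097 187.89879360769876 [[0.99, -0.142, 0.021], [-0.069, -0.597, -0.799], [0.126, 0.79, -0.6]] [ 0.336 -0.947  0.815]
{'clock': 0.1, 'joint_pos': [-1.303, 0.333, -0.065, 1.461, 0.022, 1.35, -0.088], 'joint_velocities': [-0.001, -0.001, 0.001, -0.002, -0.001, 0.0, -0.003], 'tau': [0.001, -62.675, 0.049, -39.243, 0.016, 0.007, -0.0], 'position': [0.179, 0.598, 0.242], 'ee_rot': [0.145, 0.989, -0.001, -0.0], 'ft_force': [-0.45, -1.21, -0.278], 'torque': [0.022, 0.023, -0.034], 'grasp_force': 0.0, 'grip_width': 1.001} 0.011
```

View pics/top0.png

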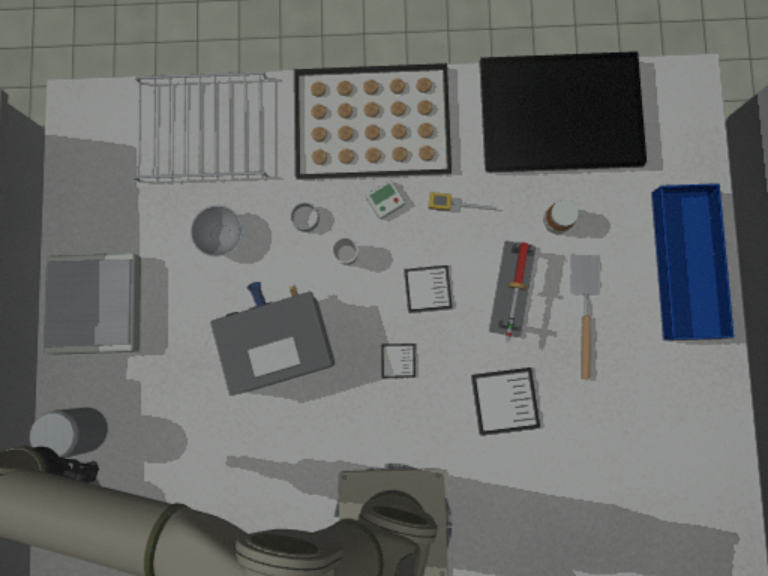

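View pics/side0.png

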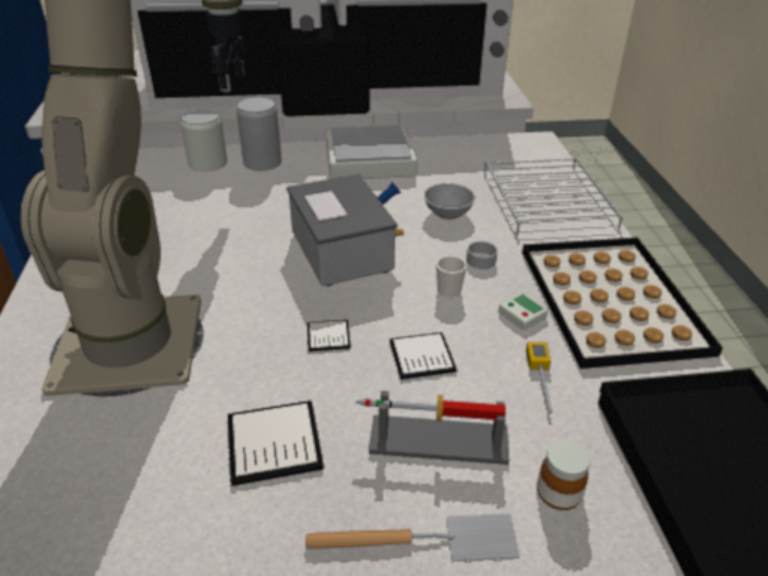

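The top view (768x576) shows the rod in its cradle: handle at (520,262), collar (517,283), tip (509,332). Possible mix-ups:
- Rod: the yellow probe at (440,202) and the spatula at (587,340).
- Guide: the blue tube at (256,293), against the brass stub at (293,291) and the blue tray at (693,260).
- Plate: three candidates, at (428,288), (398,360) and (506,400), to be told apart by size.

Run:
```python
from h import *
T=dict(np.load('top0.npz'));S=dict(np.load('side0.npz'))
def comps(m,amin=8):
    n,l,s,ce=cv2.connectedComponentsWithStats(m.astype(np.uint8));return [(s[i],ce[i],l==i) for i in range(1,n) if s[i,4]>=amin]
for nm,c in(('top',T),('side',S)):
    h=cv2.cvtColor(c['color'],cv2.COLOR_RGB2HSV);H,Sa,V=h[...,0].astype(int),h[...,1],h[...,2]
    masks={'red':((H<6)|(H>174))&(Sa>150)&(V>60),'blue':(H>100)&(H<125)&(Sa>110)&(V>40),'brass':(H>12)&(H<26)&(Sa>120)&(V>90)}
    for k,m in masks.items():
        for s,ce,mm in comps(m):
            v,u=np.nonzero(mm);P=world(c,u,v);z=c['range_z'][v,u];P=P[z>0]
            print(nm,k,s[:5],np.round(ce,1),'P',np.round(np.median(P,0),3),'min',np.round(P.min(0),3),'max',np.round(P.max(0),3))
            if k=='red' and s[4]>60:
                r=cv2.fitLine(np.c_[u,v].astype(np.float32),2,0,.01,.01).ravel();print('   line',r)
# plates: dark borders in top
c=T;g=cv2.cvtColor(c['color'],cv2.COLOR_RGB2GRAY)
for s,ce,mm in comps(g<45,60):
    if 20<s[2]<60 and 20<s[3]<60:
        v,u=np.nonzero(mm);r=cv2.minAreaRect(np.c_[u,v].astype(np.float32));b=cv2.boxPoints(r)
        W=world(c,b[:,0],b[:,1],.01);print('plate',np.round(r[0],1),np.round(W.mean(0),4),np.round(np.linalg.norm(np.diff(W,axis=0),axis=1),3))
# crops
a=cv2.resize(T['color'][150:240,310:400],(450,450),interpolation=2)
b=cv2.resize(T['color'][180:270,135:225],(350,350),interpolation=2)
d=cv2.resize(S['color'][110:200,190:290],(389,350),interpolation=2)
e=cv2.resize(S['color'][255:315,230:345],(400,209),interpolation=2)
im=np.zeros((559,760,3),np.uint8);im[:350,:350]=b;im[:350,350:739]=d;im[350:559,:400]=e;im[350:559,400:609]=cv2.resize(a,(209,209));save('crop1.png',im)
```

```text
top red [343 162   9  27 122] [347.3 174.5] P [ 0.554 -0.295  0.084] min [ 0.51  -0.31   0.075] max [ 0.596 -0.28   0.09 ]
   line [ 1.7085896e-01 -9.8529547e-01  3.4732788e+02  1.7452460e+02]
top blue [ 435  123   54  104 4709] [461.2 174.7] P [ 0.551 -0.691  0.006] min [ 0.38  -0.775 -0.011] max [ 0.72  -0.609  0.067]
top blue [168 188   5   4  13] [170.3 189.2] P [0.52  0.271 0.126] min [0.515 0.262 0.12 ] max [0.524 0.278 0.142]
top blue [168 194   6  10  22] [170.5 198.3] P [0.49  0.27  0.124] min [0.477 0.263 0.116] max [0.503 0.276 0.141]
top brass [286 128  15  12  75] [293.5 133.7] P [ 0.711 -0.134  0.022] min [ 0.691 -0.154  0.013] max [ 0.732 -0.106  0.031]
top brass [340 189  10   3  22] [344.7 189.8] P [ 0.503 -0.283  0.092] min [ 0.499 -0.298  0.083] max [ 0.508 -0.269  0.103]
side red [295 268  42  12 364] [315.2 273. ] P [ 0.55  -0.299  0.084] min [ 0.507 -0.313  0.068] max [ 0.595 -0.284  0.089]
   line [9.9849880e-01 5.4773547e-02 3.1518680e+02 2.7296704e+02]
side blue [   0    0   34  186 4180] [12.5 76. ] P [-0.673  1.525 -0.158] min [-0.729  1.134 -0.647] max [-0
[... 2663 characters left out ...]
]
side brass [351 228  16  19 176] [358.5 237.3] P [ 0.705 -0.147  0.024] min [ 0.691 -0.157  0.001] max [ 0.729 -0.104  0.029]
side brass [291 264   4  16  47] [292.9 271.4] P [ 0.501 -0.296  0.089] min [ 0.497 -0.304  0.07 ] max [ 0.506 -0.279  0.098]
side brass [374 322   8   3  16] [377.6 322.8] P [ 0.654 -0.424  0.055] min [ 0.647 -0.427  0.052] max [ 0.659 -0.42   0.059]
side brass [205 354  69  11 598] [238.3 358.8] P [ 0.367 -0.444  0.019] min [ 0.302 -0.454  0.008] max [ 0.436 -0.431  0.025]
plate [337.  267.1] [ 0.258  -0.2573  0.01  ] [0.131 0.13  0.13 ]
plate [ 39.2 309.1] [0.1486 0.7349 0.01  ] [0.052 0.176 0.052]
plate [245.9 362.4] [-0.0377  0.0524  0.01  ] [0.036 0.137 0.036]
```

View pics/crop1.png

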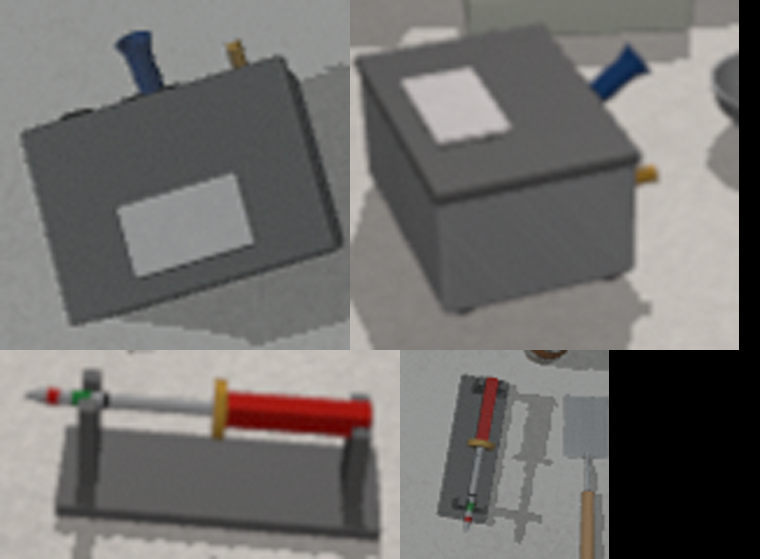

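The crop confirms the pick: red handle, brass collar, and banded shaft with its tip toward the robot. The blue flared tube is the guide, and the brass stub is a spout. The front-right plate is 130 mm, so it's out. Next I'll get exact poses.

Run:
```python
from h import *
T=dict(np.load('top0.npz'));S=dict(np.load('side0.npz'))
v,u=np.mgrid[0:384,0:512]
c=T;P=world(c,u,v);g=cv2.cvtColor(c['color'],cv2.COLOR_RGB2HSV)
# tank top
m=(abs(P[...,2]-.12)<.012)&(P[...,0]>.2)&(P[...,0]<.55)&(P[...,1]>0)&(P[...,1]<.4)&~((g[...,1]>80)&(g[...,0]>90))
m=cv2.morphologyEx(m.astype(np.uint8),cv2.MORPH_OPEN,np.ones((7,7)))
vv,uu=np.nonzero(m);W=world(c,uu,vv,.12);r=cv2.minAreaRect((W[:,:2]*1000).astype(np.float32));print('tank',r,np.median(P[m>0][:,2]))
# tank top edge yaw
b=cv2.boxPoints(r);print(b)
# plates
w=world(c,u,v,.01)
gr=cv2.cvtColor(c['color'],cv2.COLOR_RGB2GRAY)
for (cu,cv_,h) in((285,192,22),(265,240,17)):
    sub=gr[cv_-h:cv_+h,cu-h:cu+h];mm=(sub<70).astype(np.uint8)
    n,l,s,_=cv2.connectedComponentsWithStats(mm);i=1+s[1:,4].argmax();y,x=np.nonzero(l==i)
    Q=w[y+cv_-h,x+cu-h][:,:2]*1000;print('plate',cv2.minAreaRect(Q.astype(np.float32)))
# rod axis, both views: red+brass pixels
for nm,c in(('top',T),('side',S)):
    h=cv2.cvtColor(c['color'],cv2.COLOR_RGB2HSV);H=h[...,0].astype(int)
    m=((H<6)|(H>174))&(h[...,1]>150)&(h[...,2]>60)
    n,l,s,_=cv2.connectedComponentsWithStats(m.astype(np.uint8));i=1+s[1:,4].argmax();y,x=np.nonzero(l==i)
    Q=world(c,x,y,.085 if nm=='top' else .083)
    f=cv2.fitLine(Q[:,:2].astype(np.float32),2,0,.001,.001).ravel();t=(Q[:,:2]-f[2:])@f[:2]
    print(nm,'handle dir',f,np.degrees(np.arctan2(f[1],f[0])),'ends',f[2:]+f[:2]*t.min(),f[2:]+f[:2]*t.max())
# cradle base (top) at z=.012 ; 
c=T
P=world(c,u,v)
m=(P[...,0]>.33)&(P[...,0]<.65)&(P[...,1]>-.36)&(P[...,1]<-.2)&(P[...,2]>.055)
y,x=np.nonzero(m);print('high pts x range',P[m][:,0].min(),P[m][:,0].max())
w=world(c,u,v,.012);m=(abs(P[...,2]-.012)<.006)&(gr<110)&(w[...,0]>.33)&(w[...,0]<.65)&(w[...,1]>-.37)&(w[...,1]<-.2)
m=cv2.morphologyEx(m.astype(np.uint8),cv2.MORPH_OPEN,np.ones((3,3)))
n,l,s,_=cv2.connectedComponentsWithStats(m);i=1+s[1:,4].argmax()
print('cradle',cv2.minAreaRect((w[l==i][:,:2]*1000).astype(np.float32)))
# guide blue points
for nm,c in(('top',T),('side',S)):
    P=world(c,u,v);h=cv2.cvtColor(c['color'],cv2.COLOR_RGB2HSV)
    m=(h[...,0]>100)&(h[...,0]<128)&(h[...,1]>90)&(P[...,0]>.44)&(P[...,0]<.56)&(P[...,1]>.2)&(P[...,1]<.32)
    Q=P[m];y,x=np.nonzero(m);k=Q[:,0]>Q[:,0].max()-.012;print(nm,'n',m.sum(),'outer',np.round(Q[k].mean(0),4),x[k].mean(),y[k].mean(), 'all',Q.mean(0))
```

```text
tank ((396.5514221191406, 242.16004943847656), (165.64816284179688, 223.23678588867188), 14.69451904296875) 0.11897217699530538
[[288.12262 329.118  ]
 [344.75006 113.18287]
 [504.98022 155.20209]
 [448.35278 371.13724]]
plate ((512.508056640625, -96.08240509033203), (97.5911636352539, 97.3853988647461), 3.834348678588867)
plate ((348.28070068359375, 3.1450042724609375), (84.48994445800781, 39.435794830322266), 22.734838485717773)
top handle dir [ 0.97498083 -0.22228907  0.5539106  -0.2950935 ] -12.843516 ends [ 0.5109197  -0.28529187] [ 0.59549529 -0.30457453]
side handle dir [ 0.9822412  -0.1876226   0.54958826 -0.30054948] -10.814074 ends [ 0.5063894  -0.29229785] [ 0.59445467 -0.30911963]
high pts x range 0.3832788520138656 0.5999786699235029
cradle ((485.4153747558594, -257.347900390625), (36.743507385253906, 98.3086929321289), 86.94229888916016)
top n 88 outer [0.518  0.2724 0.127 ] 169.69565217391303 189.69565217391303 all [0.50035057 0.26799681 0.12812766]
side n 80 outer [0.5094 0.2628 0.1375] 262.65 125.75 all [0.49644299 0.2613093  0.1295084 ]
```

```bash
cat >> h.py <<'E'
def tri(T,pt,S,ps):
    A=[];b=[]
    for c,p in((T,pt),(S,ps)):
        R=np.array(c['R']);o=-R.T@c['t'];d=R.T@np.array([(p[0]-c['cx'])/c['fx'],(p[1]-c['cy'])/c['fy'],1]);d/=np.linalg.norm(d)
        M=np.eye(3)-np.outer(d,d);A.append(M);b.append(M@o)
    A=np.vstack(A);b=np.hstack(b);x=np.linalg.lstsq(A,b,rcond=None)[0];return x,np.linalg.norm(A@x-b)
def delta(target,Rt):
    "tool-frame shift and turn from the present measured pose"
    o=get_obs();R0=Ro.from_quat(o['ee_rot']);return R0.inv().apply(np.array(target)-o['position']),(R0.inv()*Rt).as_rotvec()
def toolR(rx,ry_up=None):
    "tool x=-rod x, tool y=level rod y"
    rx=np.array(rx)/np.linalg.norm(rx);y=np.cross([0,0,1],rx);y/=np.linalg.norm(y);return Ro.from_matrix(np.c_[-rx,y,np.cross(-rx,y)])
E
python3 - <<'E'
from h import *
T=dict(np.load('top0.npz'));S=dict(np.load('side0.npz'))
t=world(T,339.3,227.1,.075);s=world(S,237.2,268.5,.075);print(t,s,tri(T,(339.3,227.1),S,(237.2,268.5)))
tip=(t+s)/2
# plate crop corners check plate centre, from white+edge via two heights; handle far end/near end
for yaw in(-11.5,-12.5):
    a=np.radians(yaw);d=np.array([np.cos(a),np.sin(a),0]);g=tip+.162*d;print(yaw,g, 'collar',tip+.124*d,'end',tip+.22*d)
a=np.radians(-12);Rt=toolR([np.cos(a),np.sin(a),0])
for p in([.42,.2,.32],[.545,-.295,.19],[.545,-.295,.067]): print(np.round(np.array(delta(p,Rt)),4).tolist())
E
```

```text
[ 0.38608368 -0.26182576  0.075     ] [ 0.38292384 -0.25937008  0.075     ] (array([ 0.38438278, -0.26143405,  0.07726666]), np.float64(0.0022630832483238076))
-11.5 [ 0.54325156 -0.29289553  0.075     ] collar [ 0.50601442 -0.28531955  0.075     ] end [ 0.60008719 -0.30445887  0.075     ]
-12.5 [ 0.54266371 -0.29566114  0.075     ] collar [ 0.50556446 -0.28743644  0.075     ] end [ 0.59928888 -0.30821464  0.075     ]
[[-0.345, -0.3128, -0.078], [-0.0013, -0.0, -0.0813]]
[[-0.6067, -0.751, 0.0526], [-0.0013, -0.0, -0.0813]]
[[-0.6067, -0.7508, 0.1756], [-0.0013, -0.0, -0.0813]]
```

Careful with the scale: turns go in shares of 90 degrees. That gives: -0.08 rad / 1.5708 = -0.0509.

Call:
{"fn": "move_arm", "kwargs": {"plan": [{"delta_pos": [-0.345,-0.31,-0.08],"turn": [0,0,-0.0509],"fingers": 0.3},{"delta_pos": [-0.345,-0.31,-0.08],"turn": [0,0,-0.0509],"fingers": 0.3},{"delta_pos": [-0.345,-0.31,-0.08],"turn": [0,0,-0.0509],"fingers": 0.3},{"delta_pos": [-0.345,-0.31,-0.08],"turn": [0,0,-0.0509],"fingers": 0.3},{"delta_pos": [-0.345,-0.31,-0.08],"turn": [0,0,-0.0509],"fingers": 0.3},{"delta_pos": [-0.345,-0.31,-0.08],"turn": [0,0,-0.0509],"fingers": 0.3},{"delta_pos": [-0.345,-0.31,-0.08],"turn": [0,0,-0.0509],"fingers": 0.3},{"delta_pos": [-0.345,-0.31,-0.08],"turn": [0,0,-0.0509],"fingers": 0.3},{"delta_pos": [-0.605,-0.75,0.05],"turn": [0,0,-0.0509],"fingers": 0.3},{"delta_pos": [-0.605,-0.75,0.05],"turn": [0,0,-0.0509],"fingers": 0.3},{"delta_pos": [-0.605,-0.75,0.05],"turn": [0,0,-0.0509],"fingers": 0.3},{"delta_pos": [-0.605,-0.75,0.05],"turn": [0,0,-0.0509],"fingers": 0.3}]}}

```text
clock: 1.6
position: [0.4791, -0.0342, 0.2602]
ee_rot: [0.105, 0.994, 0.0, 0.0]
ft_force: [1.2, 0.3, -0.3]
grip_width: 0.697
grasp_force: 0.0
```

Run:
```python
from h import *
a=np.radians(-12);Rt=toolR([np.cos(a),np.sin(a),0])
for p in([.543,-.294,.19],[.543,-.294,.067]): print(np.round(np.array(delta(p,Rt)),4).tolist())
o=get_obs();print(np.round(o['position'],3),np.round(o['joint_pos'],2))
```

```text
[[-0.1168, -0.2407, 0.0701], [0.0005, 0.0003, -0.0011]]
[[-0.1168, -0.2408, 0.1931], [0.0005, 0.0003, -0.0011]]
[ 0.479 -0.034  0.26 ] [-0.6  -0.03  0.57  1.83  0.02  1.34  1.33]
```

Call:
{"fn": "move_arm", "kwargs": {"plan": [{"delta_pos": [-0.117,-0.241,0.07],"turn": [0,0,0],"fingers": 0.3},{"delta_pos": [-0.117,-0.241,0.07],"turn": [0,0,0],"fingers": 0.3},{"delta_pos": [-0.117,-0.241,0.07],"turn": [0,0,0],"fingers": 0.3},{"delta_pos": [-0.117,-0.241,0.07],"turn": [0,0,0],"fingers": 0.3},{"delta_pos": [-0.117,-0.241,0.07],"turn": [0,0,0],"fingers": 0.3},{"delta_pos": [-0.117,-0.241,0.07],"turn": [0,0,0],"fingers": 0.3},{"delta_pos": [-0.117,-0.241,0.07],"turn": [0,0,0],"fingers": 0.3},{"delta_pos": [-0.117,-0.241,0.07],"turn": [0,0,0],"fingers": 0.3}]}}

```text
clock: 2.6
position: [0.5435, -0.2911, 0.191]
ee_rot: [0.104, 0.995, 0.0, 0.0]
ft_force: [0.4, 0.3, 0.3]
grip_width: 0.697
grasp_force: 0.0
```

Run:
```python
from h import *
a=np.radians(-12);Rt=toolR([np.cos(a),np.sin(a),0])
for p in([.543,-.294,.19],[.543,-.294,.067]): print(np.round(np.array(delta(p,Rt)),4).tolist())
o=get_obs();print(np.round(o['position'],3),np.round(o['joint_velocities'],2))
c=camera('top');s=camera('side');np.savez('top1.npz',**c);np.savez('side1.npz',**s)
im=np.hstack([cv2.resize(c['color'][120:250,280:410],(390,390),interpolation=2),cv2.resize(s['color'][170:300,220:350],(390,390),interpolation=2)]);save('pre.png',im)
```

```text
[[-0.0001, -0.003, 0.001], [0.001, 0.0005, 0.0005]]
[[-0.0, -0.0031, 0.124], [0.001, 0.0005, 0.0005]]
[ 0.544 -0.291  0.191] [-0. -0.  0.  0. -0. -0.  0.]
```

View pics/pre.png

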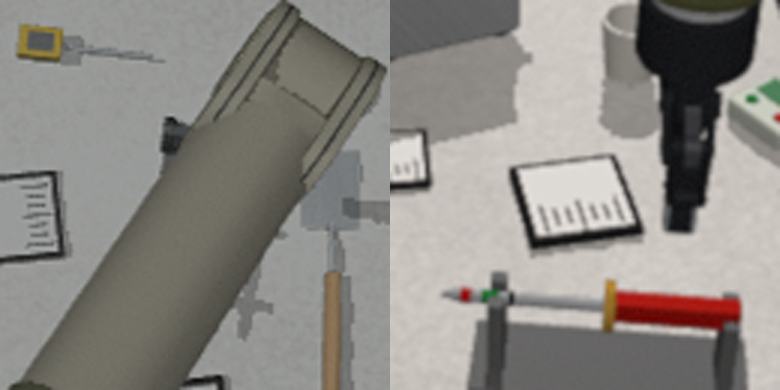

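Fingers are in line with the handle in the side view (handle (615–740,305), fingers (680,220)); descending and gripping.

Call:
{"fn": "move_arm", "kwargs": {"plan": [{"delta_pos": [0,-0.003,0.05],"turn": [0,0,0],"fingers": 0.3},{"delta_pos": [0,-0.003,0.09],"turn": [0,0,0],"fingers": 0.3},{"delta_pos": [0,-0.003,0.124],"turn": [0,0,0],"fingers": 0.3},{"delta_pos": [0,-0.003,0.124],"turn": [0,0,0],"fingers": 0.3},{"delta_pos": [0,-0.003,0.124],"turn": [0,0,0],"fingers": 0.6},{"delta_pos": [0,-0.003,0.124],"turn": [0,0,0],"fingers": 0.7},{"delta_pos": [0,-0.003,0.124],"turn": [0,0,0],"fingers": 0.75}], "force": 40}}

```text
clock: 3.58
position: [0.543, -0.2955, 0.0678]
ee_rot: [0.105, 0.994, -0.0, 0.001]
ft_force: [-0.8, -0.7, 0.7]
grip_width: 0.256
grasp_force: 0.0
```

Run:
```python
from h import *
s=camera('side');save('grip.png',cv2.resize(s['color'][200:300,230:370],(700,500),interpolation=2))
```

```text
(no output)
```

View pics/grip.png

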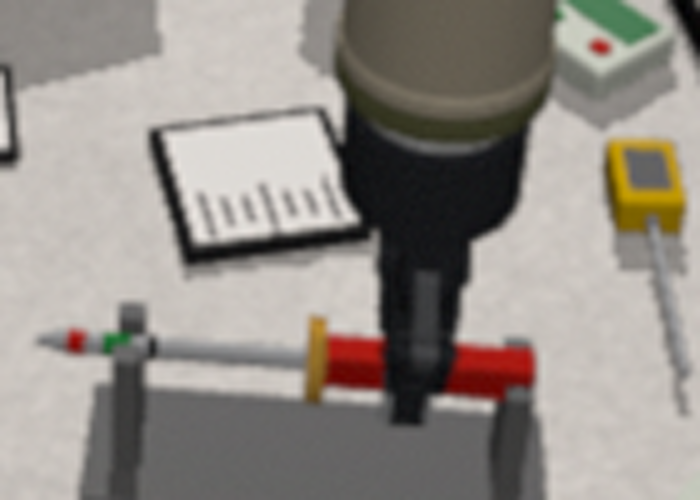

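The fingers straddle the handle near (420,360), clear of the collar (317) and post (512). Closing and lifting straight up.

Call:
{"fn": "move_arm", "kwargs": {"plan": [{"delta_pos": [0,0,0],"turn": [0,0,0],"fingers": 0.85},{"delta_pos": [0,0,0],"turn": [0,0,0],"fingers": 1},{"delta_pos": [0,0,0],"turn": [0,0,0],"fingers": 1},{"delta_pos": [0,0,0],"turn": [0,0,0],"fingers": 1}], "force": 80}}

```text
clock: 4.12
position: [0.5428, -0.2956, 0.0675]
ee_rot: [0.105, 0.994, -0.0, 0.001]
ft_force: [-1.4, 0.6, 6.6]
grip_width: 0.175
grasp_force: 78.2
```

Call:
{"fn": "move_arm", "kwargs": {"plan": [{"delta_pos": [0,0,-0.02],"turn": [0,0,0],"fingers": 1},{"delta_pos": [0,0,-0.05],"turn": [0,0,0],"fingers": 1},{"delta_pos": [0,0,-0.1],"turn": [0,0,0],"fingers": 1},{"delta_pos": [0,0,-0.15],"turn": [0,0,0],"fingers": 1},{"delta_pos": [0,0,-0.18],"turn": [0,0,0],"fingers": 1},{"delta_pos": [0,0,-0.18],"turn": [0,0,0],"fingers": 1}]}}

```text
clock: 4.88
position: [0.5431, -0.2962, 0.2501]
ee_rot: [0.105, 0.994, -0.0, 0.002]
ft_force: [0.8, -0.2, -1.9]
grip_width: 0.173
grasp_force: 78.1
```

Run:
```python
from h import *
s=camera('side');save('lift.png',cv2.resize(s['color'][140:260,210:370],(800,600),interpolation=2));np.savez('side2.npz',**s)
c=camera('top');np.savez('top2.npz',**c)
o=get_obs();print(o['position'],o['ee_rot'],o['grip_width'])
```

```text
[ 0.54218077 -0.29519168  0.24656708] [ 1.05215017e-01  9.94449472e-01  2.08139006e-04 -6.87014449e-05] 0.172376225316125
```

View pics/lift.png

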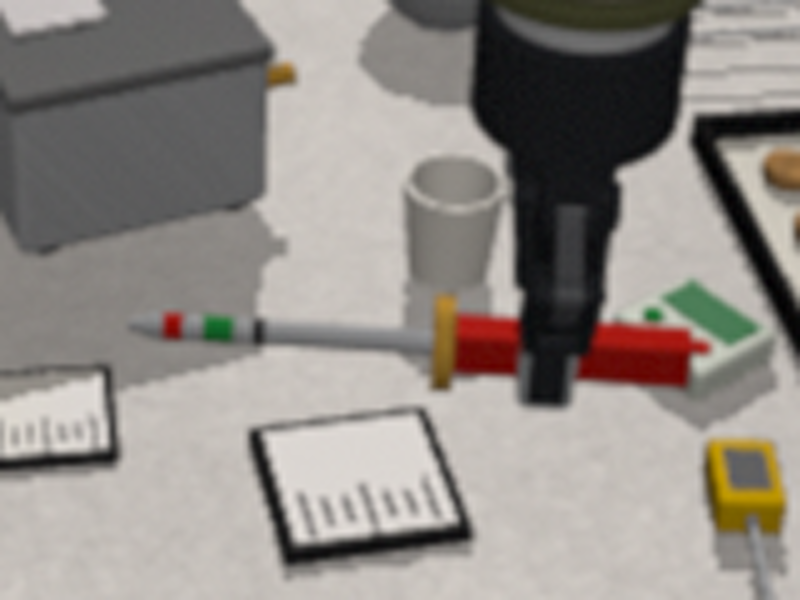

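Run:
```python
from h import *
S=dict(np.load('side2.npz'));T=dict(np.load('top2.npz'));o=get_obs();R0=Ro.from_quat(o['ee_rot'])
for n,p in(('tip',(236.2,205.3)),('collar',(298.6,208.4)),('end',(348,211.3))):
    a=world(S,*p,.2546);b=world(S,*p,.27);ta,tb=R0.inv().apply(a-o['position']),R0.inv().apply(b-o['position'])
    k=ta[1]/(ta[1]-tb[1]);print(n,a.round(4),'tool',ta.round(4),'on y=0 plane',(ta+k*(tb-ta)).round(4))
h=cv2.cvtColor(T['color'],cv2.COLOR_RGB2HSV);m=(((h[...,0]<6)|(h[...,0]>174))&(h[...,1]>130))
print('top red',m.sum(),np.argwhere(m).mean(0) if m.any() else '')
for name in ('collar',):
    v,u=np.mgrid[0:384,0:512];P=world(S,u,v);hs=cv2.cvtColor(S['color'],cv2.COLOR_RGB2HSV)
    r=((hs[...,0]<6)|(hs[...,0]>174))&(hs[...,1]>130)&(P[...,2]>.2)
    Q=R0.inv().apply(P[r]-o['position']);print('red3d tool x',Q[:,0].min(),Q[:,0].max());
    for lo,hi in((-.06,-.02),(.01,.03),(.14,.17)):
        k=(Q[:,0]>lo)&(Q[:,0]<hi);print(lo,k.sum(),np.median(Q[k],0).round(4) if k.any() else'')
# current plate re-check + pre-insert target
yaw=np.radians(14.7);el=np.radians(35);ax=np.array([np.cos(el)*np.cos(yaw),np.cos(el)*np.sin(yaw),np.sin(el)])
print('axis',ax)
```

```text
tip [ 0.3845 -0.2586  0.2546] tool [ 0.1619  0.0027 -0.008 ] on y=0 plane [ 0.1615  0.     -0.0103]
collar [ 0.5054 -0.2825  0.2546] tool [ 0.0386  0.0047 -0.008 ] on y=0 plane [ 0.0388  0.     -0.0119]
end [ 0.6    -0.3026  0.2546] tool [-0.0581  0.0048 -0.008 ] on y=0 plane [-0.0572  0.     -0.012 ]
top red 6 [125.         290.83333333]
red3d tool x -0.05572234215721406 0.14807849230509793
-0.06 206 [-0.038  -0.0066 -0.0188]
0.01 119 [ 0.0203 -0.0061 -0.0191]
0.14 14 [ 0.1458 -0.0019 -0.015 ]
axis [0.79233936 0.20786634 0.57357644]
```

```bash
cat >> h.py <<'E'
TIP=np.array([.162,0,-.010])
yaw=np.radians(14.7);el=np.radians(35)
AX=np.array([np.cos(el)*np.cos(yaw),np.cos(el)*np.sin(yaw),np.sin(el)])
MOUTH=np.array([.5175,.2735,.135])
def tipto(p,Rt): return delta(np.array(p)-Rt.apply(TIP),Rt)
E
python3 - <<'E'
from h import *
Rt=toolR(AX)
for d in(.12,.05): print(np.round(np.array(tipto(MOUTH+d*AX,Rt)),4).tolist(),(MOUTH+d*AX-Rt.apply(TIP)).round(3))
E
```

```text
[[-0.0682, 0.6576, -0.0417], [-0.1423, -0.5996, -0.4528]] [0.746 0.334 0.289]
[[-0.017, 0.6318, -0.0016], [-0.1423, -0.5996, -0.4528]] [0.691 0.319 0.248]
```

Scaled: -0.6 rad / 1.5708 = -0.382.

Call:
{"fn": "move_arm", "kwargs": {"plan": [{"delta_pos": [-0.032,0.05,-0.05],"turn": [0,0,0],"fingers": 1},{"delta_pos": [-0.032,0.1,-0.08],"turn": [0,0,0],"fingers": 1},{"delta_pos": [-0.032,0.639,-0.08],"turn": [-0.0904,-0.382,-0.2884],"fingers": 1},{"delta_pos": [-0.032,0.639,-0.08],"turn": [-0.0904,-0.382,-0.2884],"fingers": 1},{"delta_pos": [-0.032,0.639,-0.08],"turn": [-0.0904,-0.382,-0.2884],"fingers": 1},{"delta_pos": [-0.032,0.639,-0.08],"turn": [-0.0904,-0.382,-0.2884],"fingers": 1},{"delta_pos": [-0.032,0.639,-0.08],"turn": [-0.0904,-0.382,-0.2884],"fingers": 1},{"delta_pos": [-0.032,0.639,-0.08],"turn": [-0.0904,-0.382,-0.2884],"fingers": 1},{"delta_pos": [-0.032,0.639,-0.08],"turn": [-0.0904,-0.382,-0.2884],"fingers": 1},{"delta_pos": [-0.032,0.639,-0.08],"turn": [-0.0904,-0.382,-0.2884],"fingers": 1},{"delta_pos": [-0.032,0.639,-0.08],"turn": [-0.0904,-0.382,-0.2884],"fingers": 1},{"delta_pos": [-0.032,0.639,-0.08],"turn": [-0.0904,-0.382,-0.2884],"fingers": 1}]}}

```text
clock: 6.48
position: [0.7054, 0.3285, 0.323]
ee_rot: [-0.126, 0.946, 0.038, 0.296]
ft_force: [0.4, -0.7, -2.2]
grip_width: 0.175
grasp_force: 78.2
```

Run:
```python
from h import *
Rt=toolR(AX);o=get_obs()
for d in(.12,.07): print(np.round(np.array(tipto(MOUTH+d*AX,Rt)),4).tolist())
print(np.round(o['joint_pos'],2),np.abs(o['joint_velocities']).max())
```

```text
[[-0.014, -0.0058, 0.0517], [0.0023, -0.0042, 0.0068]]
[[0.036, -0.0054, 0.0519], [0.0023, -0.0042, 0.0068]]
[-0.89  0.25  0.39  1.54  0.09  0.78  1.25] 0.05882068165912936
```

Scaled: 0.007 rad / 1.5708 = 0.0045.

Call:
{"fn": "move_arm", "kwargs": {"plan": [{"delta_pos": [0,-0.003,0.03],"turn": [0,0,0],"fingers": 1},{"delta_pos": [0.03,-0.005,0.052],"turn": [0.0013,-0.0025,0.0045],"fingers": 1},{"delta_pos": [0.055,-0.005,0.052],"turn": [0.0013,-0.0025,0.0045],"fingers": 1},{"delta_pos": [0.055,-0.005,0.052],"turn": [0.0013,-0.0025,0.0045],"fingers": 1},{"delta_pos": [0.055,-0.005,0.052],"turn": [0.0013,-0.0025,0.0045],"fingers": 1}]}}

```text
clock: 7.1
position: [0.6945, 0.3137, 0.253]
ee_rot: [-0.118, 0.946, 0.038, 0.301]
ft_force: [0.1, 0.2, -0.0]
grip_width: 0.176
grasp_force: 78.2
```

Run:
```python
from h import *
Rt=toolR(AX);o=get_obs();R0=Ro.from_quat(o['ee_rot'])
print(np.round(np.array(tipto(MOUTH+.05*AX,Rt)),4).tolist())
c=camera('top');s=camera('side');np.savez('top3.npz',**c);np.savez('side3.npz',**s)
tip=o['position']+R0.apply(TIP);
print('tip pred',tip,proj(c,tip),proj(s,tip),'mouth',proj(c,MOUTH),proj(s,MOUTH),'ax in',proj(c,MOUTH-.05*AX),proj(s,MOUTH-.05*AX))
a=cv2.resize(c['color'][165:215,140:205],(780,600)[:2],interpolation=2) if 0 else cv2.resize(c['color'][165:215,145:195],(400,400),interpolation=2)
b=cv2.resize(s['color'][100:150,235:285],(400,400),interpolation=2);save('align.png',np.hstack([a,b]))
```

```text
[[0.0043, 0.006, 0.0026], [-0.0028, 0.0047, -0.0068]]
tip pred [0.56068444 0.27972927 0.16761146] [[164.52852487 174.35348092]] [[278.50959469 113.64822038]] mouth [[168.81328641 189.53147175]] [[264.75995911 124.66883234]] ax in [[173.99401537 202.89677645]] [[252.47916742 135.06006104]]
```

View pics/align.png

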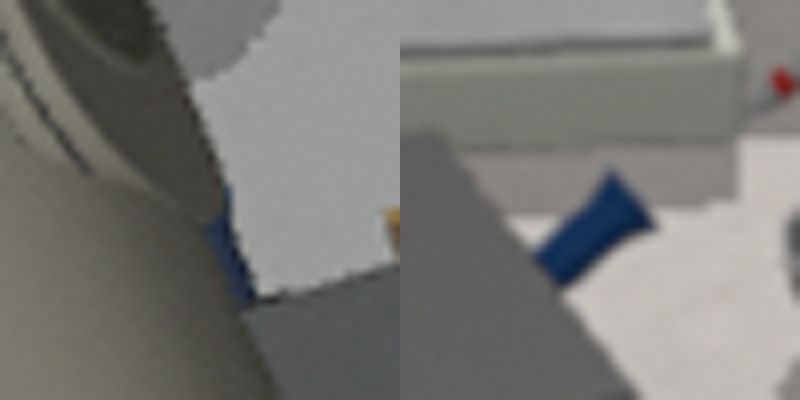

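In the side view, the tip (~(279,113) full-res) and mouth (264.4,125) match my predicted pixels within 1 px. The earlier top crop's rim centre (169.2,189.5) also agrees. Fine-aligning before entry.

Scaled: 0.005 rad / 1.5708 = 0.0032.

Call:
{"fn": "move_arm", "kwargs": {"plan": [{"delta_pos": [0.004,0.006,0.0025],"turn": [-0.0019,0.0032,-0.0045],"fingers": 1},{"delta_pos": [0.004,0.006,0.0025],"turn": [-0.0019,0.0032,-0.0045],"fingers": 1},{"delta_pos": [0.004,0.006,0.0025],"turn": [-0.0019,0.0032,-0.0045],"fingers": 1},{"delta_pos": [0.004,0.006,0.0025],"turn": [-0.0019,0.0032,-0.0045],"fingers": 1}]}}

```text
clock: 7.7
position: [0.6909, 0.3193, 0.2483]
ee_rot: [-0.122, 0.946, 0.039, 0.298]
ft_force: [-0.4, 0.1, -2.0]
grip_width: 0.17
grasp_force: 78.2
```

```bash
cat > st.py <<'E'
from h import *
Rt=toolR(AX)
for i in range(2):
    s=camera('side');o=get_obs();R0=Ro.from_quat(o['ee_rot']);t=o['position']+R0.apply(TIP)-MOUTH
    print('tip in guide frame (x,y,z):',np.round(Rt.inv().apply(t)*[-1,1,-1],4),'turn',np.round((R0.inv()*Rt).as_rotvec(),4),'F tool',np.round(R0.inv().apply(o['ft_force']),1),'M',np.round(R0.inv().apply(o['torque']),2))
E
python3 st.py
```

```text
tip in guide frame (x,y,z): [0.0499 0.0002 0.0001] turn [ 0.0003 -0.0006  0.0004] F tool [1.4 0.8 2. ] M [ 0.04  0.75 -0.01]
tip in guide frame (x,y,z): [0.0499 0.0003 0.0001] turn [ 0.0004 -0.0006  0.0004] F tool [ 1.3  0.1 -0.3] M [-0.02  0.72 -0.  ]
```

Call:
{"fn": "move_arm", "kwargs": {"plan": [{"delta_pos": [0.015,0,0],"turn": [0,0,0],"fingers": 1},{"delta_pos": [0.03,0,0],"turn": [0,0,0],"fingers": 1},{"delta_pos": [0.04,0,0],"turn": [0,0,0],"fingers": 1},{"delta_pos": [0.05,0,0],"turn": [0,0,0],"fingers": 1},{"delta_pos": [0.06,0,0],"turn": [0,0,0],"fingers": 1},{"delta_pos": [0.068,0,0],"turn": [0,0,0],"fingers": 1},{"delta_pos": [0.068,0,0],"turn": [0,0,0],"fingers": 1}]}}

```text
clock: 8.68
position: [0.6364, 0.3052, 0.2089]
ee_rot: [-0.123, 0.946, 0.039, 0.298]
ft_force: [1.1, -0.5, -1.8]
grip_width: 0.175
grasp_force: 78.2
```

```bash
python3 st.py
```

```text
tip in guide frame (x,y,z): [-0.0182  0.0004  0.0002] turn [ 0.0007 -0.0006  0.0007] F tool [ 0.1 -0.3  1.1] M [-0.01  0.79 -0.01]
tip in guide frame (x,y,z): [-0.0179  0.0004  0.0001] turn [ 0.0006 -0.0002  0.0006] F tool [ 0.8 -0.6  0.9] M [-0.05  0.73  0.01]
```

No contact force with the tip 18 mm into the bore. Continuing in.

Call:
{"fn": "move_arm", "kwargs": {"plan": [{"delta_pos": [0.01,0,0],"turn": [0,0,0],"fingers": 1},{"delta_pos": [0.02,0,0],"turn": [0,0,0],"fingers": 1},{"delta_pos": [0.03,0,0],"turn": [0,0,0],"fingers": 1},{"delta_pos": [0.04,0,0],"turn": [0,0,0],"fingers": 1},{"delta_pos": [0.04,0,0],"turn": [0,0,0],"fingers": 1}]}}

```text
clock: 9.4
position: [0.6039, 0.2967, 0.1853]
ee_rot: [-0.123, 0.946, 0.038, 0.297]
ft_force: [-3.3, -0.7, 0.1]
grip_width: 0.166
grasp_force: 78.6
```

```bash
python3 st.py
```

```text
tip in guide frame (x,y,z): [-0.0594  0.0003  0.0002] turn [ 0.0003 -0.0024  0.001 ] F tool [ 3.   0.5 -2.2] M [ 0.02  1.47 -0.06]
tip in guide frame (x,y,z): [-0.059   0.0003  0.0002] turn [ 0.0002 -0.002   0.0009] F tool [ 2.3 -0.3 -1.4] M [ 0.02  1.47 -0.02]
```

Light contact: the tip is touching the lower wall (Fz about -2 N, My up). Easing the pitch slightly.

Scaled: 0.01 rad / 1.5708 = 0.0064.

Call:
{"fn": "move_arm", "kwargs": {"plan": [{"delta_pos": [0,0,0],"turn": [0,0.0064,0],"fingers": 1},{"delta_pos": [0,0,0],"turn": [0,0.0064,0],"fingers": 1},{"delta_pos": [0,0,0],"turn": [0,0.0064,0],"fingers": 1}]}}

```text
clock: 9.88
position: [0.6055, 0.2969, 0.1865]
ee_rot: [-0.122, 0.947, 0.038, 0.293]
ft_force: [-0.4, -0.1, -2.5]
grip_width: 0.171
grasp_force: 78.4
```

```bash
python3 st.py
```

```text
tip in guide frame (x,y,z): [-0.0579  0.0002  0.0016] turn [ 0.0004 -0.0104  0.0004] F tool [0.7 0.4 1.8] M [0.   0.73 0.04]
tip in guide frame (x,y,z): [-0.058   0.0002  0.0017] turn [ 0.0004 -0.0105  0.0004] F tool [-0.6  0.3  1. ] M [0.01 0.77 0.02]
```

Call:
{"fn": "move_arm", "kwargs": {"plan": [{"delta_pos": [0.01,0,0.0001],"turn": [0,0,0],"fingers": 1},{"delta_pos": [0.02,0,0.0002],"turn": [0,0,0],"fingers": 1},{"delta_pos": [0.03,0,0.0003],"turn": [0,0,0],"fingers": 1},{"delta_pos": [0.035,0,0.0004],"turn": [0,0,0],"fingers": 1},{"delta_pos": [0.035,0,0.0004],"turn": [0,0,0],"fingers": 1}]}}

```text
clock: 10.6
position: [0.577, 0.2896, 0.1659]
ee_rot: [-0.123, 0.947, 0.038, 0.293]
ft_force: [-0.4, -0.1, -0.9]
grip_width: 0.175
grasp_force: 78.4
```

```bash
python3 st.py
```

```text
tip in guide frame (x,y,z): [-0.0933  0.0003  0.0018] turn [ 0.0006 -0.0109  0.0007] F tool [1.3 0.  0.5] M [0.02 0.95 0.03]
tip in guide frame (x,y,z): [-0.093   0.0003  0.0018] turn [ 0.0005 -0.0106  0.0005] F tool [ 1.2 -0.1  0.4] M [-0.    0.94 -0.  ]
```

Scaled: 0.002 rad / 1.5708 = 0.0013.

Call:
{"fn": "move_arm", "kwargs": {"plan": [{"delta_pos": [0.008,0,0],"turn": [0,0.0013,0],"fingers": 1},{"delta_pos": [0.016,0,0],"turn": [0,0.0013,0],"fingers": 1},{"delta_pos": [0.021,0,0],"turn": [0,0.0013,0],"fingers": 1},{"delta_pos": [0.021,0,0],"turn": [0,0.0013,0],"fingers": 1}]}}

```text
clock: 11.2
position: [0.5602, 0.2851, 0.1539]
ee_rot: [-0.123, 0.948, 0.038, 0.292]
ft_force: [-1.0, 0.0, -1.4]
grip_width: 0.168
grasp_force: 78.4
```

```bash
python3 st.py
```

```text
tip in guide frame (x,y,z): [-0.1144  0.0003  0.0023] turn [ 0.0004 -0.0131  0.0007] F tool [ 1.   0.6 -0.3] M [-0.07  0.86 -0.02]
tip in guide frame (x,y,z): [-0.1142  0.0003  0.0023] turn [ 0.0005 -0.0128  0.0006] F tool [ 1.2 -0.8  0.2] M [0.01 0.86 0.  ]
```

Call:
{"fn": "move_arm", "kwargs": {"plan": [{"delta_pos": [0.002,0,0],"turn": [0,0,0],"fingers": 1},{"delta_pos": [0.004,0,0],"turn": [0,0,0],"fingers": 1},{"delta_pos": [0.0045,0,0],"turn": [0,0,0],"fingers": 1},{"delta_pos": [0.0045,0,0],"turn": [0,0,0],"fingers": 1}]}}

```text
clock: 11.8
position: [0.5572, 0.2843, 0.152]
ee_rot: [-0.123, 0.948, 0.038, 0.292]
ft_force: [1.1, 0.1, 0.1]
grip_width: 0.17
grasp_force: 78.4
```

```bash
python3 st.py
```

```text
tip in guide frame (x,y,z): [-0.1184  0.0002  0.0023] turn [ 0.0005 -0.0125  0.0004] F tool [ 0.2 -0.5 -0.4] M [ 0.08  0.49 -0.04]
tip in guide frame (x,y,z): [-0.1184  0.0003  0.0023] turn [ 0.0005 -0.0125  0.0005] F tool [ 0.1 -0.9  0.8] M [ 0.03  0.57 -0.02]
```

Call:
{"fn": "move_arm", "kwargs": {"plan": [{"delta_pos": [0.001,0,0],"turn": [0,0,0],"fingers": 1},{"delta_pos": [0.0015,0,0],"turn": [0,0,0],"fingers": 1},{"delta_pos": [0.0015,0,0],"turn": [0,0,0],"fingers": 1}]}}

```text
clock: 12.28
position: [0.557, 0.2843, 0.1521]
ee_rot: [-0.122, 0.947, 0.038, 0.293]
ft_force: [6.5, 0.9, 1.3]
grip_width: 0.17
grasp_force: 78.1
```

```bash
python3 st.py
```

```text
tip in guide frame (x,y,z): [-0.1186  0.0004  0.0022] turn [ 0.0011 -0.0102  0.0001] F tool [-5.5 -1.1  2.7] M [ 0.25 -0.59 -0.07]
tip in guide frame (x,y,z): [-0.1186  0.0003  0.0022] turn [ 0.0011 -0.0103  0.0001] F tool [-4.6 -0.2  2.5] M [ 0.23 -0.67 -0.09]
```

Call:
{"fn": "move_arm", "kwargs": {"plan": [{"delta_pos": [0.001,0,0],"turn": [0,0,0],"fingers": 1},{"delta_pos": [0.001,0,0],"turn": [0,0,0],"fingers": 1},{"delta_pos": [0.001,0,0],"turn": [0,0,0],"fingers": 1}]}}

```text
clock: 12.75
position: [0.5568, 0.2842, 0.1523]
ee_rot: [-0.122, 0.947, 0.039, 0.294]
ft_force: [9.5, 1.0, 1.8]
grip_width: 0.177
grasp_force: 77.9
```

```bash
python3 st.py
python3 - <<'E'
from h import *
s=camera('side');save('home.png',cv2.resize(s['color'][85:160,230:330],(800,600),interpolation=2))
E
```

```text
tip in guide frame (x,y,z): [-0.1186  0.0004  0.0022] turn [ 0.0015 -0.0088 -0.0002] F tool [-8.7 -1.1  4.5] M [ 0.3  -1.2  -0.13]
tip in guide frame (x,y,z): [-0.1186  0.0004  0.0022] turn [ 0.0016 -0.0087 -0.0001] F tool [-7.9 -1.1  3. ] M [ 0.21 -1.25 -0.09]
```

View pics/home.png

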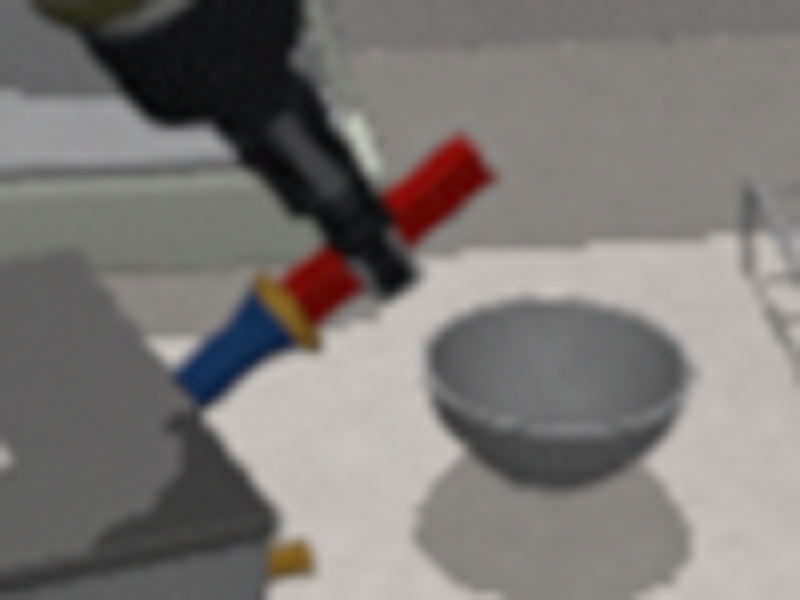

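The collar (290,315) sits flush on the blue mouth, with 8 N axial force and no further travel, so it's home. Withdrawing along the axis.

Call:
{"fn": "move_arm", "kwargs": {"plan": [{"delta_pos": [-0.01,0,0],"turn": [0,0,0],"fingers": 1},{"delta_pos": [-0.025,0,-0.0003],"turn": [0,0,0],"fingers": 1},{"delta_pos": [-0.04,0,-0.0005],"turn": [0,0,0],"fingers": 1},{"delta_pos": [-0.055,0,-0.0007],"turn": [0,0,0],"fingers": 1},{"delta_pos": [-0.065,0,-0.0008],"turn": [0,0,0],"fingers": 1},{"delta_pos": [-0.065,0,-0.0008],"turn": [0,0,0],"fingers": 1}]}}

```text
clock: 13.65
position: [0.6069, 0.2973, 0.1877]
ee_rot: [-0.122, 0.948, 0.038, 0.292]
ft_force: [-0.6, -0.4, -1.1]
grip_width: 0.174
grasp_force: 78.3
```

```bash
python3 st.py
```

```text
tip in guide frame (x,y,z): [-0.0565  0.0002  0.0022] turn [ 0.     -0.0135  0.0005] F tool [ 0.9 -0.4  1.4] M [-0.03  0.74  0.02]
tip in guide frame (x,y,z): [-0.0569  0.0001  0.0023] turn [ 0.     -0.0138  0.0007] F tool [ 0.7 -0.9  1.7] M [0.05 0.75 0.03]
```

Call:
{"fn": "move_arm", "kwargs": {"plan": [{"delta_pos": [-0.015,0,-0.0002],"turn": [0,0,0],"fingers": 1},{"delta_pos": [-0.03,0,-0.0004],"turn": [0,0,0],"fingers": 1},{"delta_pos": [-0.045,0,-0.0006],"turn": [0,0,0],"fingers": 1},{"delta_pos": [-0.06,0,-0.0008],"turn": [0,0,0],"fingers": 1},{"delta_pos": [-0.08,0,-0.001],"turn": [0,0,0],"fingers": 1},{"delta_pos": [-0.11,0,-0.0014],"turn": [0,0,0],"fingers": 1},{"delta_pos": [-0.115,0,-0.0014],"turn": [0,0,0],"fingers": 1},{"delta_pos": [-0.115,0,-0.0014],"turn": [0,0,0],"fingers": 1}]}}

```text
clock: 14.75
position: [0.6971, 0.3209, 0.2525]
ee_rot: [-0.123, 0.948, 0.037, 0.292]
ft_force: [-0.3, -0.6, -2.1]
grip_width: 0.172
grasp_force: 78.3
```

```bash
python3 st.py
python3 - <<'E'
from h import *
# plate centre from top0 and side0
for n in('top0','side0'):
    c=dict(np.load(n+'.npz'));v,u=np.mgrid[0:384,0:512];w=world(c,u,v,.01)
    k=(abs(w[...,0]-.512)<.07)&(abs(w[...,1]+.096)<.07);g=cv2.cvtColor(c['color'],cv2.COLOR_RGB2GRAY)
    m=(k&(g<75)).astype(np.uint8);nn,l,s,_=cv2.connectedComponentsWithStats(m);i=1+s[1:,4].argmax()
    print(n,cv2.minAreaRect((w[l==i][:,:2]*1000).astype(np.float32)))
E
```

```text
tip in guide frame (x,y,z): [0.0573 0.0003 0.0021] turn [ 0.0001 -0.0145  0.0008] F tool [ 0.3 -0.2  1.8] M [-0.01  0.71  0.03]
tip in guide frame (x,y,z): [0.0573 0.0004 0.0021] turn [ 0.0002 -0.0146  0.0009] F tool [1.1 0.1 1.5] M [-0.01  0.75 -0.01]
top0 ((512.4937744140625, -95.86854553222656), (97.59111022949219, 97.81431579589844), 3.834195375442505)
side0 ((510.837158203125, -101.23883056640625), (97.97251892089844, 101.44459533691406), 3.7780773639678955)
```

The rod is fully out (tip 57 mm clear). Plate centre is about (0.512,-0.098). Moving level above the plate, then down.

```bash
cat > pl.py <<'E'
from h import *
import sys
th=.0125;TIPc=np.array([.162,0,-.0085])
Rt=toolR([1,0,0])*Ro.from_rotvec([0,th,0])   # tip raised relative to tool x
C=np.array([.512,-.098,0])
if __name__=='__main__':
    camera('side');o=get_obs();print(np.round(o['joint_pos'],2))
    for z in(.25,.098): print(z,np.round(np.array(delta(C+[0,0,z]-Rt.apply(TIPc),Rt)),4).tolist())
    R0=Ro.from_quat(o['ee_rot']);print('tip',(o['position']+R0.apply(TIPc)).round(4),'rod dir',R0.apply([1,0,th]).round(4))
E
python3 pl.py
```

```text
[-0.91  0.28  0.41  1.66  0.08  0.65  1.23]
0.25 [[0.114, -0.3995, -0.0615], [0.0751, 0.6057, 0.2506]]
0.098 [[0.1994, -0.3994, 0.0642], [0.0751, 0.6057, 0.2506]]
tip [0.5625 0.2858 0.1686] rod dir [-0.7931 -0.2091 -0.5722]
```

Scaled: 0.25 rad / 1.5708 = 0.1592.

Call:
{"fn": "move_arm", "kwargs": {"plan": [{"delta_pos": [-0.02,0,-0.05],"turn": [0,0.0637,0],"fingers": 1},{"delta_pos": [0,-0.05,-0.07],"turn": [0.0127,0.1592,0.0637],"fingers": 1},{"delta_pos": [0.03,-0.1,-0.07],"turn": [0.0255,0.2546,0.0955],"fingers": 1},{"delta_pos": [0.05,-0.15,-0.065],"turn": [0.0382,0.3183,0.1273],"fingers": 1},{"delta_pos": [0.07,-0.2,-0.0615],"turn": [0.0477,0.3858,0.1592],"fingers": 1},{"delta_pos": [0.085,-0.25,-0.0615],"turn": [0.0477,0.3858,0.1592],"fingers": 1},{"delta_pos": [0.1,-0.3,-0.0615],"turn": [0.0477,0.3858,0.1592],"fingers": 1},{"delta_pos": [0.108,-0.35,-0.0615],"turn": [0.0477,0.3858,0.1592],"fingers": 1},{"delta_pos": [0.114,-0.39,-0.0615],"turn": [0.0477,0.3858,0.1592],"fingers": 1},{"delta_pos": [0.114,-0.4,-0.0615],"turn": [0.0477,0.3858,0.1592],"fingers": 1},{"delta_pos": [0.114,-0.4,-0.0615],"turn": [0.0477,0.3858,0.1592],"fingers": 1},{"delta_pos": [0.114,-0.4,-0.0615],"turn": [0.0477,0.3858,0.1592],"fingers": 1}]}}

```text
clock: 16.4
position: [0.6751, -0.0962, 0.2401]
ee_rot: [-0.001, 1.0, 0.001, -0.006]
ft_force: [-0.5, 1.4, -1.2]
grip_width: 0.175
grasp_force: 78.3
```

```bash
python3 pl.py
```

```text
[-0.29  0.5   0.54  1.31 -0.25  1.41  1.81]
0.25 [[0.0012, -0.0017, 0.0007], [0.0013, 0.0012, 0.0027]]
0.098 [[-0.0005, -0.0019, 0.1527], [0.0013, 0.0012, 0.0027]]
tip [ 0.5132 -0.0967  0.2505] rod dir [-1.0001 -0.0027 -0.0012]
```

Scaled: 0.001 rad / 1.5708 = 0.0006.

Call:
{"fn": "move_arm", "kwargs": {"plan": [{"delta_pos": [0,-0.001,0.04],"turn": [0.0006,0.0006,0.0013],"fingers": 1},{"delta_pos": [0,-0.002,0.08],"turn": [0.0006,0.0006,0.0013],"fingers": 1},{"delta_pos": [0,-0.002,0.115],"turn": [0.0006,0.0006,0.0013],"fingers": 1},{"delta_pos": [0,-0.002,0.14],"turn": [0.0006,0.0006,0.0013],"fingers": 1},{"delta_pos": [0,-0.002,0.152],"turn": [0.0006,0.0006,0.0013],"fingers": 1},{"delta_pos": [0,-0.002,0.152],"turn": [0.0006,0.0006,0.0013],"fingers": 1},{"delta_pos": [0,-0.002,0.152],"turn": [0.0006,0.0006,0.0013],"fingers": 1},{"delta_pos": [0,-0.002,0.152],"turn": [0.0006,0.0006,0.0013],"fingers": 1}]}}

```text
clock: 17.45
position: [0.6738, -0.1004, 0.0894]
ee_rot: [0.001, 1.0, -0.0, -0.005]
ft_force: [-0.1, -0.1, -1.4]
grip_width: 0.173
grasp_force: 78.3
```

```bash
python3 pl.py
python3 - <<'E'
from h import *
s=camera('side');c=camera('top');np.savez('sideF.npz',**s);np.savez('topF.npz',**c)
save('final.png',np.hstack([cv2.resize(s['color'][180:270,240:360],(480,360),interpolation=2),cv2.resize(c['color'][130:220,250:330],(320,360),interpolation=2)]))
E
```

```text
[-0.27  0.62  0.5   1.47 -0.3   1.14  1.85]
0.25 [[0.0015, 0.0023, -0.1503], [-0.0005, 0.0016, -0.0017]]
0.098 [[-0.0002, 0.0023, 0.0017], [-0.0005, 0.0016, -0.0017]]
tip [ 0.5118 -0.1001  0.0994] rod dir [-1.0001  0.0017 -0.0016]
```

View pics/final.png

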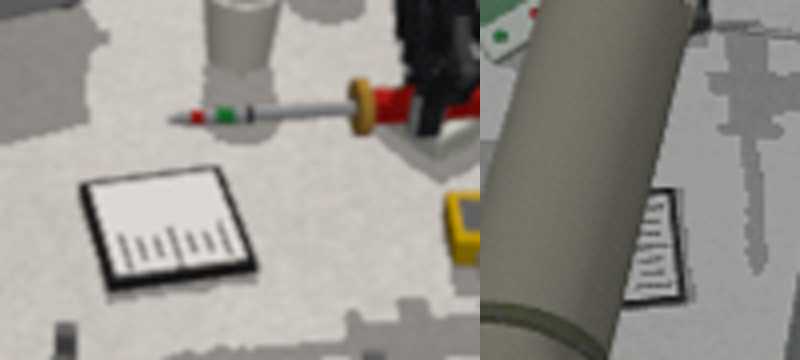

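Run:
```python
from h import *
import pl
c=dict(np.load('sideF.npz'));camera('side');o=get_obs();R0=Ro.from_quat(o['ee_rot'])
tip=o['position']+R0.apply(pl.TIPc)
print('tip pred',tip.round(4),proj(c,tip),'seen (282.5,209.6)','collar pred',proj(c,tip+.124*np.array([1,0,0])),'seen ~(330.7,206.7)')
a=world(c,282.5,209.6,.09);b=world(c,282.5,209.6,.11)
k=(tip[1]-a[1])/(b[1]-a[1]);print('tip by view on y plane',(a+k*(b-a)).round(4),'on z',world(c,282.5,209.6,tip[2]).round(4))
# red+shaft depth points: slope
v,u=np.mgrid[0:384,0:512];P=world(c,u,v);m=(P[...,2]>.08)&(P[...,2]<.125)&(abs(P[...,1]+.1)<.03)&(P[...,0]<.625)&(P[...,0]>.5)
Q=P[m];print(len(Q));x=np.arange(.51,.62,.02)
for s in x:
    q=Q[abs(Q[:,0]-s)<.01];print(round(s,2),len(q),q.mean(0).round(4) if len(q) else '')
```

```text
tip pred [ 0.5115 -0.1     0.099 ] [[282.68649084 210.06445009]] seen (282.5,209.6) collar pred [[330.90323964 206.40343345]] seen ~(330.7,206.7)
tip by view on y plane [ 0.511  -0.1     0.1006] on z [ 0.5113 -0.0982  0.099 ]
176
0.51 11 [ 0.5159 -0.0989  0.1011]
0.53 30 [ 0.5292 -0.1002  0.1027]
0.55 35 [ 0.5496 -0.1     0.1018]
0.57 30 [ 0.57   -0.1005  0.1022]
0.59 31 [ 0.5899 -0.1007  0.1013]
0.61 29 [ 0.6097 -0.1005  0.1016]
```

The tip is within 2 mm of the plate's middle, 9 cm above its top, with the rod level and still. Handing in.

```bash
python3 -c "
from h import *
o=get_obs();print(abs(o['joint_velocities']).max(),o['grasp_force'],hand_in())"
```

```text
the job is handed in; nothing more can be done
0.0047975944838641715 78.28068494796753 None
```

The job is handed in, with no verdict returned: the rod went in until its collar stopped on the mouth (about 8 N), was drawn right out, and is held level and still about 9 cm above the middle of the 100 mm plate.

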